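# Press a label holder behind the rail lip

## Task

Swing the magnifier arm back about a quarter turn, away from you, so that it is clear of the label rail. Then take the label holder from its wooden rest block and push its thin tongue down behind the rail's lip, against the spring, until its front step sits fully home on top of the lip, and finish like that: keep holding it pressed home with the gripper (it springs up if let go) so that I can drive the locking screw. Leave the bolt tin, the steel block and the large nut alone.

Things in the scene. Friction and masses are not known exactly. Their poses are not given: they have to be found in the camera images.
- label_rail: Fixed rail; origin on the bench under the slot's middle, z up, -x front roughly faces the robot. Dark base plate x -45..45, y -65..185, 10 mm thick. Aluminium front lip 10 mm thick, top 42 mm above the bench, 2 mm inner chamfer; back wall 12 mm thick, top at 54 mm. Slot between them: x -4.5..4.5, y -45..45 mm, ends closed to lip height.
- seat (a point): Where holder_center lies when the holder is fully home, its tongue mid-slot (slack +-2 mm in x, +-9 mm in y): 33 mm above the lip's top, 75 mm above the bench, 5.5 mm in front of the slot's middle plane. Axes as label_rail: x from lip towards back wall, y along the slot, z up.
- spring_clip (a joint): Steel spring bar, 7 x 60 mm, in the slot; its travel downward in m: 0 free (top 18 mm below the lip's top), 0.006 with the holder home, limit 0.010. It pushes up with about 5 N at first touch, 7.5 N at home, and lifts the holder about 6 mm if let go; at home the holder's step meets the rigid lip.
- magnifier (a joint): Angle of the magnifier arm about its upright hinge post at the rail's left (+y) end, rad. 0: arm along the rail's -y, lens over the slot; grows anticlockwise seen from above; pi/2: arm along the rail's +x, away from the robot. Starts near 0, limits -0.3 and 1.75, clear above 1.1. Turns with under 1 N at the knob and stays where left.
- magnifier_hinge (a point): Point on the upright hinge axis of the magnifier arm, 150 mm from the slot's middle along the rail's +y, 124 mm above the bench. Axes as label_rail.
- magnifier_knob (a point): Middle of the upright black knob on the magnifier arm, 85 mm from the hinge axis, 149 mm above the bench. Knob: 14 mm diameter, from 19 mm below to 15 mm above this point. The arm bar under it is 12 mm wide, its top 19 mm below this point. Further out the round lens, 74 mm across, its middle 146 mm from the axis, 121 to 131 mm above the bench.
- holder_center (a point): Centre of the label holder's grey frame, 16 mm thick (x), 72 wide (y), 66 high (z); paper window on its front (-x), roughly towards the robot. The frame's top is 33 mm above, its front step (11 mm deep) 33 mm below. Below hangs an aluminium tongue, 5 mm thick, 72 wide, 24 long, flush with the frame's back (+x); its mid-plane is 5.5 mm behind this point.
- label_holder: The same label holder, about 90 g; origin at the tongue's end level, 57 mm straight below holder_center. Stands upright in the rest block. Grip it across its 16 mm thickness in the upper half of the frame, so that the fingers stay above the rail's back wall.
- rest_block: Wooden rest block, fixed, 60 x 100 mm, 34 mm high; origin under its middle on the bench. A 7 mm slot along its y holds the holder's tongue loosely; the frame's step rests on its top. Lift the holder straight up by 30 mm or more to free it.
- bolt_tin: Bystander: open tin of bolts, 67 mm across, 58 mm high, loose on the bench; origin under its middle.
- steel_block: Bystander: machined steel block 30 x 40 x 18 mm, loose; origin under its middle.
- nut_m16: Bystander: large hexagon steel nut, 28 x 24 x 13 mm, lying loose; origin under its middle.
There are look-alikes about, which are no part of the job. Leave any pink or purple look-alike of the label_holder alone.

How it is judged:
On the way, in this order (a step that is already met when the one before it is completed fails the run):
1. the magnifier arm is swung clear of the rail, 1.1 rad or more (value of joint magnifier above 1.1 rad), for 0.2 s.
2. the label holder is pressed home behind the lip by the gripper (x of holder_center in the frame of seat between -0.005 and 0.005 m and y of holder_center in the frame of seat between -0.012 and 0.012 m and angle between the z axis of holder_center and the z axis of label_rail, either way round below 0.09 rad and angle between the x axis of holder_center and the x axis of label_rail, either way round below 0.12 rad and z of holder_center in the frame of seat between -0.004 and 0.0025 m and value of joint spring_clip above 0.0035 m and contact force between label_holder and spring_clip above 3 N and contact force between the fingers and label_holder above 3 N), for 0.2 s.
At the end, for the whole second after the job is handed in: Magnifier at 1.1 rad or more; holder upright behind the lip, in line within 0.12 rad, centre within 2.5 mm above the seat, 5 mm across, 12 mm along; spring clip down over 3.5 mm, pushing on it with over 3 N; fingers press or hold it with over 3 N; holder still (all of step 2 and value of joint magnifier above 1.1 rad and linear speed of label_holder below 0.02 m/s); the arm keeps its last pose, push and grip.
It fails at once if a bystander (tin, block or nut) was moved more than 30 mm (distance of any of bolt_tin, steel_block, nut_m16 from where it was at the start of the episode above 0.03 m).
It also fails if it takes over 51 s, if anything falls off the work surface, if the arm or the gripper's body presses on something with over 40 N, if the wrist force passes 120 N, or if a joint passes its speed limit or range.

## Robot

A 7-joint arm with a two-finger parallel gripper is mounted at the origin on a cart in front of the work surface, level with it; the furniture and walls round the work are solid. World frame = base frame: x ahead of the robot, y to its left, z up, the work surface at z = 0. Lengths are in m, angles in rad, forces in N, time in s.
With the tool pointing down it reaches from about 0.4 to 0.875 m from the base axis. Payload 19.3 kg.
Tool frame: the origin (TCP) lies on the mounting face of the last link; the fingertips stand 173 mm ahead of it and the grasp point (between the pads) lies 155 mm ahead of it (bot.grip_point_offset is the distance from the TCP to the grasp point, in m); z points along the fingers, y is the line along which they close (so a half turn about z gives the same grasp; the last joint's range is limited). The gripper opens to 85 mm and grips with 20 to 120 N. Pads are 22 mm wide; open, the fingers measure 114 mm over their backs; the gripper's body (76 mm by 85 mm) begins 54 mm behind the grasp point. The pads swing forward as they close: fully open they stand 13 mm farther back than shut.
Start: joints at [-1.32, 0.521, -0.036, 1.599, 0.021, 1.021, -0.113], TCP at [0.197, 0.593, 0.405] pointing down, gripper open.
Joint ranges: [-2.91, 2.91], [-0.3, 2.13], [-1.5, 1.42], [0.17, 2.43], [-1.26, 4.41], [0.16, 1.93], [-2.52, 2.52]. Speed limits (rad/s): [1.89, 1.89, 2.39, 2.39, 3.01, 3.01, 3.01].

## Interface

Orientations are given as [roll, pitch, yaw] about the fixed x, y, z axes, in that order (R = Rz(yaw) Ry(pitch) Rx(roll)).
In Python, from workcell import bot gives the robot as it stands.
- The arm moves only by the tool arm_command, never from a script. Its argument "deltas" is a list of rows, each a list of 3 entries, a list of its own where there are three numbers: the shift along the tool's x, y, z in cm, then the turn, a rotation vector about the tool's x, y, z in rad, then the finger opening in cm, from 0 to 8.54. In form: [[[tx, ty, tz], [rx, ry, rz], claw], ...]. A call has 1 to 20 rows; each row shifts and turns the commanded pose from where the row before left it, along the tool's axes as they then stand; what a row does not reach is not made up. A row lasts 1/10 s, in which the tool goes at most 50 mm and 8.59 degrees, less where a joint would pass 70% of its speed; a pose out of reach is approached as far as the arm can. A call with a gripper value outside its range is refused whole. The fingers move at their own pace and stop on an object; "newtons" is the grip in N (left out, the last holds). Time passes only in rows, so rows that do not move let the fingers close. It gives the time, the measured TCP pose, the force, the opening and the grip force at its end, in the units of the state.
- bot.observe(): the state, without advancing time (a new reading comes with each control period).
- bot.grab_frame(name): name is "scene" or "top"; returns a dict with "frame" (400x640x3 uint8, red, green, blue), "K" (3x3 intrinsics, pixels), "rvec" (rotation vector, rad) and "tvec" (3), from world to camera coordinates, as OpenCV has them. Camera axes: x right, y down, z forward; pixel columns grow to the right and rows downward; lengths in m; the calibration is good to about 2 mm. A picture is of the moment at which its call begins. There is no depth.
- bot.job_done(): hands the job in; it is judged then, once.
Trained networks look in a picture, given as the dict that the camera call returned (one of the last four; its "shot" number tells which), for a name from the list of things; names that differ only in an ending like _2 or _b are one class to them, and where a whole thing is asked for, a point or a joint stands for the part that bears it (a point fixed in the world has none). Each returns a list of dicts, best first, with "p" (0 to 1); they miss things now and then, are a little off and sometimes report something else, mostly with a low value. They report only what shows in the picture. A call takes as long as a camera call. They do not tell look-alikes from the thing itself.
- bot.find_in(name, picture): "rect" ([left, top, width, height] in pixels, round what is visible of it).
- bot.mark_of(name, picture): "at" ([column, row] in pixels: a listed point, or the origin of a listed thing).
The state is a dict: "clock": time; "qpos": joint angles; "qd": joint speeds; "joint_efforts": joint torques, N m; "position": TCP position; "tool_rot": TCP orientation; "force": force on the tool from outside, world axes, zero at the start; "moment": the same for the moment, N m; "grip_width": finger opening in m; "finger_force": force on a finger pad.
Only numpy, scipy, OpenCV 4.12 (cv2) and the standard library are available. Lean on these libraries where they do the work, as an engineer would, in place of code of your own. Each camera call takes 0.05 s, during which the arm holds its last target. There are 200 camera calls.

## Working session

There is one attempt and no reset: what is moved stays moved. The work goes in short steps, Python scripts to look and compute and a tool call to move; the robot and the scene stay as the last step left them, time stands still between calls to the robot, and variables do not carry over. Pictures are saved under pics/ and viewed, at most 10 in all, crops included, and the job is handed in when it is done.

Besides the shell and the picture viewer there is one more tool, called after "Request:" as name([rows], argument=value, ...), one row to a line, values as JSON. arm_command: Moves the arm, as the interface text tells. Its arguments: {"type":"object","properties":{"deltas":{"type":"array","items":{"type":"array"}},"newtons":{"type":"number"}},"required":["deltas"]}

```bash
mkdir -p pics
cat > h.py <<'E'
import numpy as np,cv2
from workcell import bot
from scipy.spatial.transform import Rotation as Ro
def shot(n,save=None):
    f=bot.grab_frame(n)
    if save: cv2.imwrite('pics/'+save,f['frame'][:,:,::-1])
    return f
def ray(f,px):
    R=cv2.Rodrigues(np.array(f['rvec'],float))[0];t=np.array(f['tvec'],float).ravel()
    d=R.T@np.linalg.inv(f['K'])@np.array([px[0],px[1],1.]);return -R.T@t,d
def atz(f,px,z):
    o,d=ray(f,px);return o+d*(z-o[2])/d[2]
def tri(rs):
    A=0;b=0
    for o,d in rs:
        d=d/np.linalg.norm(d);P=np.eye(3)-np.outer(d,d);A=A+P;b=b+P@o
    return np.linalg.solve(A,b)
def proj(f,X):
    return cv2.projectPoints(np.array(X,float).reshape(-1,3),np.array(f['rvec'],float),np.array(f['tvec'],float),f['K'],None)[0].reshape(-1,2)
E
python3 - <<'E'
from h import *
np.set_printoptions(precision=3,suppress=True)
fs={n:shot(n,n+'0.png') for n in('scene','top')}
Z=dict(label_rail=0,seat=.075,magnifier_hinge=.124,magnifier_knob=.149,holder_center=.067,label_holder=.010,rest_block=0,bolt_tin=0,steel_block=0,nut_m16=0)
for k,z in Z.items():
    for n,f in fs.items():
        for m in bot.mark_of(k,f)[:3]: print(k,n,round(m['p'],2),np.array(m['at']),atz(f,m['at'],z))
print(ray(fs['scene'],(320,200)),ray(fs['top'],(320,200)))
s=bot.observe();print(s['clock'],s['position'],s['tool_rot'],s['force'])
E
```

```text
label_rail scene 0.8 [322.4 226.2] [0.517 0.074 0.   ]
label_rail scene 0.34 [335.2 313.6] [ 0.434 -0.177  0.   ]
label_rail top 0.88 [315.4 207.7] [0.531 0.071 0.   ]
seat scene 0.92 [321.9 214.5] [0.508 0.058 0.075]
seat scene 0.23 [320.7 135.2] [0.635 0.342 0.075]
seat top 0.87 [313.7 209.6] [0.516 0.076 0.075]
magnifier_hinge scene 0.73 [287.8 168.8] [0.474 0.205 0.124]
magnifier_hinge top 0.96 [269.8 223.8] [0.468 0.207 0.124]
magnifier_knob scene 0.68 [310.3 168.1] [0.521 0.159 0.149]
magnifier_knob top 0.69 [289.6 204.7] [0.523 0.147 0.149]
magnifier_knob top 0.26 [268.9 225.1] [0.462 0.207 0.149]
holder_center scene 0.65 [339. 387.] [ 0.355 -0.354  0.067]
holder_center scene 0.64 [334.6 302.6] [ 0.429 -0.182  0.067]
holder_center scene 0.58 [408.3 349.9] [ 0.522 -0.348  0.067]
holder_center top 0.74 [435.1 204. ] [ 0.536 -0.307  0.067]
label_holder scene 0.78 [400.  325.9] [ 0.555 -0.274  0.01 ]
label_holder scene 0.7 [332.1 360. ] [ 0.377 -0.279  0.01 ]
label_holder scene 0.63 [331.6 315.7] [ 0.422 -0.183  0.01 ]
label_holder top 0.91 [415.5 198.8] [ 0.56  -0.259  0.01 ]
label_holder top 0.76 [424.1 251. ] [ 0.39  -0.282  0.01 ]
label_holder top 0.71 [359.5 170.8] [ 0.653 -0.075  0.01 ]
rest_block top 0.9 [394.1 239. ] [ 0.428 -0.188  0.   ]
bolt_tin top 0.65 [361.7 171.1] [ 0.654 -0.084  0.   ]
steel_block scene 0.5 [415.4 297.3] [ 0.632 -0.222  0.   ]
steel_block top 0.6 [403.9 179. ] [ 0.628 -0.224  0.   ]
nut_m16 scene 0.41 [317.7 135.9] [0.66 0.42 0.  ]
nut_m16 top 0.62 [213.9 169.7] [0.657 0.41  0.   ]
(array([ 0.196, -0.618,  1.006]), array([ 0.268,  0.591, -0.761])) (array([0.375, 0.071, 1.42 ]), array([ 0.127, -0.011, -0.992]))
1.1 [0.197 0.593 0.405] [3.142 0.    2.821] [ 0.203 -0.496  0.954]
```

View pics/scene0.png

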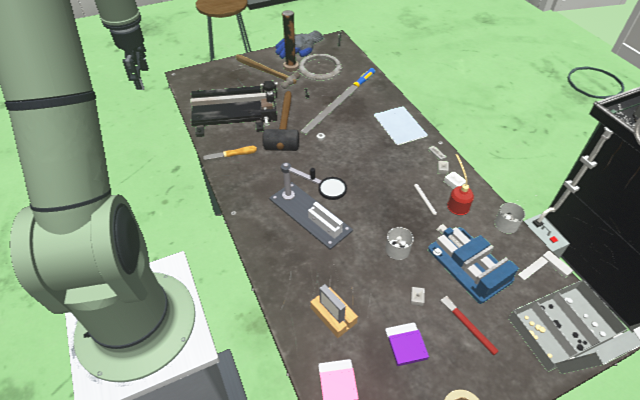

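View pics/top0.png

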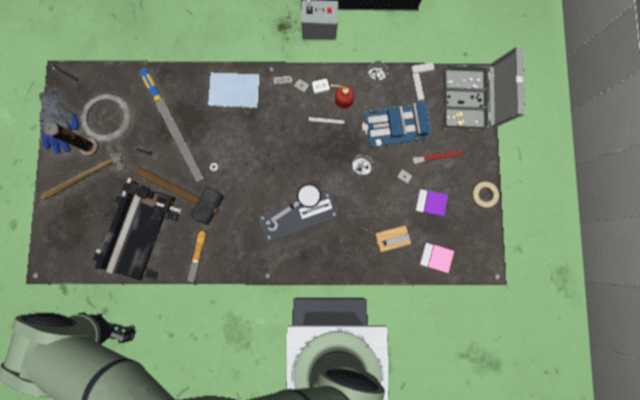

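The scene view shows the rail at about (312,215) with the magnifier above it, hinge at (288,180) and lens at (332,187). The grey holder stands in the wooden block at (333,308). The pink (338,380) and purple (407,343) look-alikes are to be left alone. The top view agrees: rail (300,215), rest block (393,238). Next I'll zoom in on both.

Run:
```python
import cv2,numpy as np
s=cv2.imread('pics/scene0.png');t=cv2.imread('pics/top0.png')
def c(im,x,y):  # 80x60 crop, 5x
    return cv2.resize(im[y:y+60,x:x+80],(400,300),interpolation=cv2.INTER_CUBIC)
g=np.vstack([np.hstack([c(s,272,188),c(t,258,182)]),np.hstack([c(s,295,278),c(t,354,208)])])
cv2.imwrite('pics/z.png',g)
```

```text
(no output)
```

View pics/z.png

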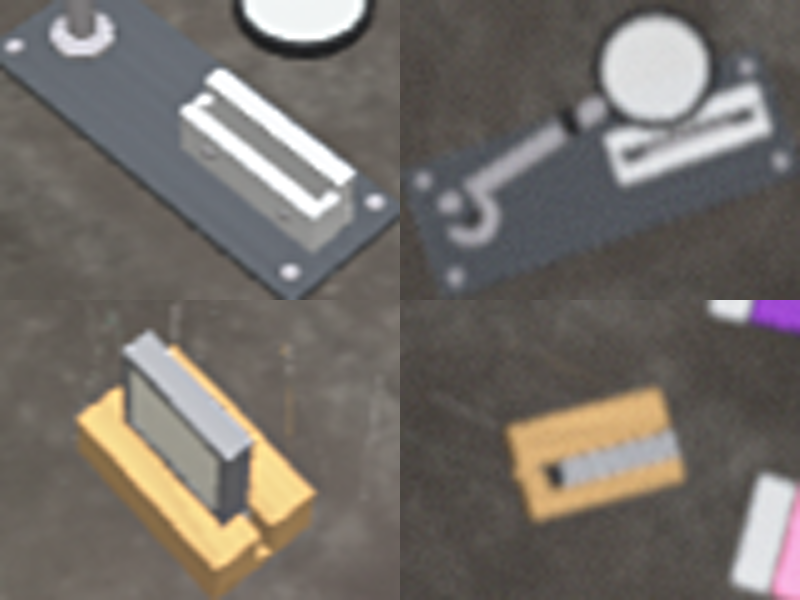

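Rail, magnifier, block and holder corners are clear in the zoom. I'll fit poses to the hand-picked corners.

```bash
cat > fit.py <<'E'
from h import *
from scipy.optimize import least_squares
np.set_printoptions(precision=4,suppress=True)
fs={n:shot(n) for n in('scene','top')}
off={'sr':('scene',272,188,0,0),'tr':('top',258,182,400,0),'sh':('scene',295,278,0,300),'th':('top',354,208,400,300)}
def fit(obs,x0):
    def w(p,m):
        m=np.array(m(p) if callable(m) else m)/1e3
        c,s=np.cos(p[2]),np.sin(p[2]);return [p[0]+c*m[0]-s*m[1],p[1]+s*m[0]+c*m[1],m[2]]
    def res(p):
        r=[]
        for t,uv,m in obs:
            n,ox,oy,a,b=off[t];q=proj(fs[n],w(p,m))[0]
            r+=list(q-[ox+(uv[0]-a+.5)/5-.5,oy+(uv[1]-b+.5)/5-.5])
        return np.array(r)
    s=least_squares(res,x0,loss='soft_l1');print(s.x,'\n',s.fun.reshape(-1,2) if 0 else res(s.x).reshape(-1,2).tolist().__len__(),np.abs(res(s.x)).reshape(-1,2).max(1).round(1));return s.x
E=lambda x,sg,z:(lambda p:[x,sg*p[3],z])
rail=fit([('sr',(400,208),(45,-65,10)),('sr',(291,299),(-45,-65,10)),
('sr',(181,112),E(-14.5,1,42)),('sr',(320,217),E(-14.5,-1,42)),('sr',(355,176),E(16.5,-1,54)),('sr',(221,68),E(16.5,1,54)),
('tr',(402,172),(45,185,10)),('tr',(440,300),(-45,185,10)),('tr',(752,50),(45,-65,10)),('tr',(797,148),(-45,-65,10)),
('tr',(625,187),E(-14.5,1,42)),('tr',(772,132),E(-14.5,-1,42)),('tr',(755,85),E(16.5,-1,54)),('tr',(606,135),E(16.5,1,54)),
('tr',(622,160),(0,45,42)),('tr',(755,112),(0,-45,42))],[.524,.073,.38,50])
blk=fit([('sh',(78,418),(-30,50,34)),('sh',(213,572),(-30,-50,34)),('sh',(315,493),(30,-50,34)),('sh',(175,347),(30,50,34)),
('th',(507,428),(30,50,34)),('th',(657,387),(30,-50,34)),('th',(685,478),(-30,-50,34)),('th',(535,522),(-30,50,34))],[.428,-.188,.3])
hol=fit([('sh',(125,350),(-8,36,100)),('sh',(150,332),(8,36,100)),('sh',(253,438),(8,-36,100)),('sh',(222,460),(-8,-36,100)),('sh',(220,520),(-8,-36,34)),
('th',(558,463),(8,36,100)),('th',(675,432),(8,-36,100)),('th',(682,458),(-8,-36,100)),('th',(563,488),(-8,36,100))],[.428,-.188,.3])
c,s=np.cos(rail[2]),np.sin(rail[2]);R=np.array([[c,-s],[s,c]])
print('hinge',rail[:2]+R@[0,.150],'seat',rail[:2]+R@[-.0055,0])
k=[(f,bot.mark_of('magnifier_knob',f)[0]['at']) for f in fs.values()]
K=tri([ray(*q) for q in k]);print('knob',K)
E
python3 fit.py
```

```text
[ 0.5217  0.0705  0.3436 50.8638] 
 16 [1.4 0.4 0.3 1.2 1.2 0.4 0.6 0.6 1.5 5.2 0.7 0.1 0.2 0.4 0.2 0.4]
[ 0.4283 -0.1784  0.2599] 
 8 [0.3 0.7 0.4 0.5 0.6 0.6 0.6 0.2]
[ 0.4223 -0.1798  0.2474] 
 9 [0.7 1.1 0.1 0.7 1.4 0.3 0.4 0.4 0.7]
hinge [0.4712 0.2117] seat [0.5165 0.0686]
knob [0.5195 0.1438 0.1623]
```

Request:
arm_command([
  [[-2.8,-2.01,0],[0,0,0],3.4],
  [[-2.8,-2.01,0],[0,0,0],3.4],
  [[-2.8,-2.01,0],[0,0,0],3.4],
  [[-2.8,-2.01,0],[0,0,0],3.4],
  [[-2.8,-2.01,0],[0,0,0],3.4],
  [[-2.8,-2.01,0],[0,0,0],3.4],
  [[-2.8,-2.01,0],[0,0,0],3.4],
  [[-2.8,-2.01,0],[0,0,0],3.4],
  [[-2.8,-2.01,0],[0,0,0],3.4],
  [[-2.8,-2.01,0],[0,0,0],3.4],
  [[-2.8,-2.01,0],[0,0,0],3.4],
  [[-2.8,-2.01,0],[0,0,0],3.4],
  [[-2.8,-2.01,0],[0,0,0],3.4],
  [[-2.8,-2.01,0],[0,0,0],3.4],
  [[-2.8,-2.01,0],[0,0,0],3.4],
  [[-2.8,-2.01,0],[0,0,0],3.4],
  [[0,0,0],[0,0,0],3.4],
])

```text
clock: 3.0
position: [0.5228, 0.1426, 0.4048]
tool_rot: [-3.141, 0.002, 2.815]
force: [-1.0, 0.7, -0.6]
grip_width: 0.034
finger_force: 0.0
```

```bash
cat >> h.py <<'E'
def goto(p,yaw=None):
    s=bot.observe();R=Ro.from_euler('xyz',s['tool_rot'])
    d=R.inv().apply(np.array(p)-s['position'])*100
    r=(R.inv()*Ro.from_euler('xyz',[np.pi,0,yaw])).as_rotvec() if yaw is not None else 0
    print('t',s['clock'],'pos',np.round(s['position'],4),np.round(s['tool_rot'],3),'F',np.round(s['force'],1),'grip',s['grip_width'],s['finger_force']);print('cm',np.round(d,2),'rot',np.round(r,3))
E
python3 - <<'E'
from h import *
goto([.521,.146,.31],2.821)
H=np.array([.4712,.2117]);r=.085
f=shot('scene','b.png');g=shot('top')
for n in(f,g):
  for m in bot.mark_of('magnifier_knob',n)[:2]:print(m['p'],m['at'],atz(n,m['at'],.149))
# arc in tool cm
R=Ro.from_euler('xyz',[np.pi,0,2.821]);a=np.arange(-.93,.36,.08)
P=np.c_[H[0]+r*np.cos(a),H[1]+r*np.sin(a),0*a]
print(np.round(R.inv().apply(np.diff(P,axis=0))*100,2),P[0],P[-1])
E
```

```text
t 3.0 pos [0.5228 0.1426 0.4048] [-3.141e+00  2.000e-03  2.815e+00] F [-1.   0.7 -0.6] grip 0.03403551050772132 0.0
cm [0.29 0.27 9.48] rot [-0.001  0.002 -0.006]
0.63 [313.3, 171.4] [0.52305227 0.14467236 0.149     ]
0.3 [333.5, 302.8] [ 0.40610022 -0.2191011   0.149     ]
[[-0.37  0.57  0.  ]
 [-0.32  0.6   0.  ]
 [-0.27  0.62  0.  ]
 [-0.22  0.64  0.  ]
 [-0.17  0.66  0.  ]
 [-0.11  0.67  0.  ]
 [-0.06  0.68  0.  ]
 [-0.01  0.68  0.  ]
 [ 0.05  0.68  0.  ]
 [ 0.1   0.67  0.  ]
 [ 0.16  0.66  0.  ]
 [ 0.21  0.65  0.  ]
 [ 0.26  0.63  0.  ]
 [ 0.31  0.61  0.  ]
 [ 0.36  0.58  0.  ]
 [ 0.4   0.55  0.  ]] [ 0.52201589  0.14356231 -0.        ] [0.55104668 0.24084631 0.        ]
```

View pics/b.png

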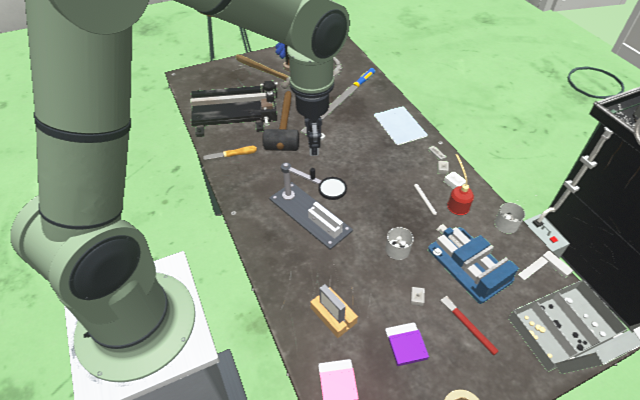

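The gripper hangs at (314,145), straight above the knob at (313,172). Descend, then swing along the arc.

Request:
arm_command([
  [[0.1,0.15,2.4],[0,0,0],3.4],
  [[0,0,2.4],[0,0,0],3.4],
  [[0,0,2.4],[0,0,0],3.4],
  [[0,0,2.2],[0,0,0],3.4],
  [[0,0,0],[0,0,0],3.4],
  [[0,0,0],[0,0,0],3.4],
])

```text
clock: 3.8
position: [0.5202, 0.149, 0.3112]
tool_rot: [-3.142, -0.0, 2.822]
force: [0.5, 0.0, 0.8]
grip_width: 0.0342
finger_force: 0.0
```

Request:
arm_command([
  [[-0.37,0.57,0],[0,0,0],3.4],
  [[-0.32,0.6,0],[0,0,0],3.4],
  [[-0.27,0.62,0],[0,0,0],3.4],
  [[-0.22,0.64,0],[0,0,0],3.4],
  [[-0.17,0.66,0],[0,0,0],3.4],
  [[-0.11,0.67,0],[0,0,0],3.4],
  [[-0.06,0.68,0],[0,0,0],3.4],
  [[0,0.68,0],[0,0,0],3.4],
  [[0.05,0.68,0],[0,0,0],3.4],
  [[0.1,0.67,0],[0,0,0],3.4],
  [[0.16,0.66,0],[0,0,0],3.4],
  [[0.21,0.65,0],[0,0,0],3.4],
  [[0.26,0.63,0],[0,0,0],3.4],
  [[0.31,0.61,0],[0,0,0],3.4],
  [[0.36,0.58,0],[0,0,0],3.4],
  [[0.4,0.55,0],[0,0,0],3.4],
  [[0,0,0],[0,0,0],3.4],
  [[0,0,0],[0,0,0],3.4],
])

```text
clock: 5.6
position: [0.5491, 0.2458, 0.3107]
tool_rot: [-3.142, -0.0, 2.821]
force: [-0.3, -0.8, -0.8]
grip_width: 0.0338
finger_force: 0.0
```

Run:
```python
from h import *
goto([.551,.241,.31],2.821)
f=shot('scene','c0.png')
im=cv2.imread('pics/c0.png')[100:260,220:420];cv2.imwrite('pics/c.png',cv2.resize(im,None,fx=3.5,fy=3.5,interpolation=2))
```

```text
t 5.6 pos [0.5491 0.2458 0.3107] [-3.142 -0.     2.821] F [-0.3 -0.8 -0.8] grip 0.03380673097020215 0.0
cm [-0.33 -0.4   0.07] rot [-0. -0.  0.]
```

View pics/c.png

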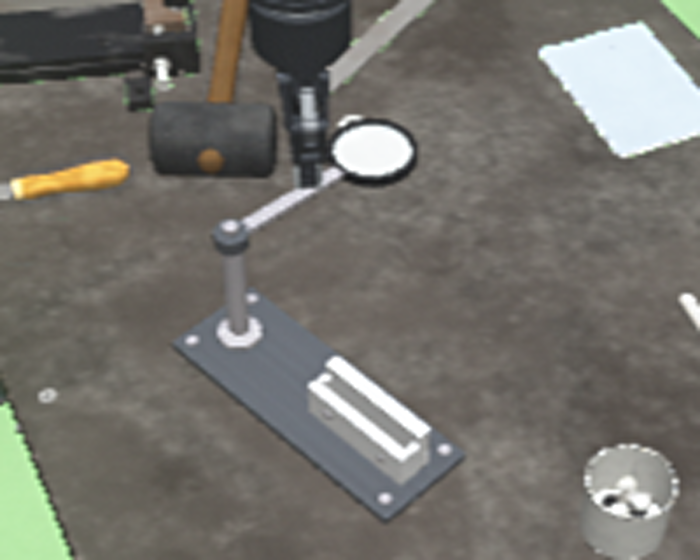

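Magnifier is swung back: hinge at crop (231,230), lens at (373,150), well clear of the slot. Next, raise the gripper and go to the holder.

Run:
```python
from h import *
f=shot('scene');L=atz(f,(220+373/3.5,100+150/3.5),.131)[:2];d=L-[.4712,.2117]
print('lens r',np.hypot(*d),'angle',np.arctan2(d[1],d[0])+np.pi/2-.3436)
goto([.4225,-.1798,.40],1.826)
```

```text
lens r 0.14331007523944 angle 1.4794589332682633
t 5.7 pos [0.5493 0.2455 0.3107] [-3.141  0.     2.82 ] F [1.  0.1 0.3] grip 0.03389052376214543 0.0
cm [ -1.39 -44.36  -8.92] rot [-0.     0.     0.994]
```

Request:
arm_command([
  [[0,-0.3,-2],[0,0,0],3.4],
  [[0,0,-3],[0,0,0],3.4],
  [[0,0,-3],[0,0,0],3.4],
  [[0,0,-1],[0,0,0],5],
])

```text
clock: 6.1
position: [0.5488, 0.2425, 0.4037]
tool_rot: [3.139, 0.003, 2.82]
force: [-0.3, -0.7, -0.2]
grip_width: 0.047
finger_force: 0.0
```

Request:
arm_command([
  [[-0.1,-3.4,0],[0,0,0],5],
  [[-0.1,-3.4,0],[0,0,0],5],
  [[-0.1,-3.4,0],[0,0,0],5],
  [[-0.1,-3.4,0],[0,0,0],5],
  [[-0.1,-3.4,0],[0,0,0],5],
  [[-0.1,-3.4,0],[0,0,0],5],
  [[-0.1,-3.4,0],[0,0,0],5],
  [[-0.1,-3.4,0],[0,0,0],5],
  [[-0.1,-3.4,0],[0,0,0],5],
  [[-0.1,-3.4,0],[0,0,0],5],
  [[-0.1,-3.4,0],[0,0,0],5],
  [[-0.1,-3.4,0],[0,0,0],5],
  [[-0.1,-3.2,0],[0,0,0],5],
])

```text
clock: 7.4
position: [0.421, -0.1803, 0.4006]
tool_rot: [-3.142, 0.0, 2.82]
force: [1.1, 0.6, 0.1]
grip_width: 0.0498
finger_force: 0.0
```

Request:
arm_command([
  [[0,0,0.6],[0,0,0.142],5],
  [[0,0,0.6],[0,0,0.142],5],
  [[0,0,0.6],[0,0,0.142],5],
  [[0,0,0.6],[0,0,0.142],5],
  [[0,0,0.6],[0,0,0.142],5],
  [[0,0,0.6],[0,0,0.142],5],
  [[0,0,0.6],[0,0,0.142],5],
  [[0,0,0],[0,0,0],5],
  [[0,0,0],[0,0,0],5],
])

```text
clock: 8.3
position: [0.4218, -0.1788, 0.3587]
tool_rot: [-3.141, 0.0, 1.831]
force: [-0.2, 0.2, -0.6]
grip_width: 0.0498
finger_force: 0.0
```

Run:
```python
from h import *
goto([.4225,-.1798,.237],1.826)
f=shot('scene','d0.png')
im=cv2.imread('pics/d0.png')[200:360,240:440];cv2.imwrite('pics/d.png',cv2.resize(im,None,fx=3.5,fy=3.5,interpolation=2))
```

```text
t 8.3 pos [ 0.4218 -0.1788  0.3587] [-3.141  0.     1.831] F [-0.2  0.2 -0.6] grip 0.04979864326927763 0.0
cm [-0.12  0.05 12.17] rot [-0.     0.     0.005]
```

View pics/d.png

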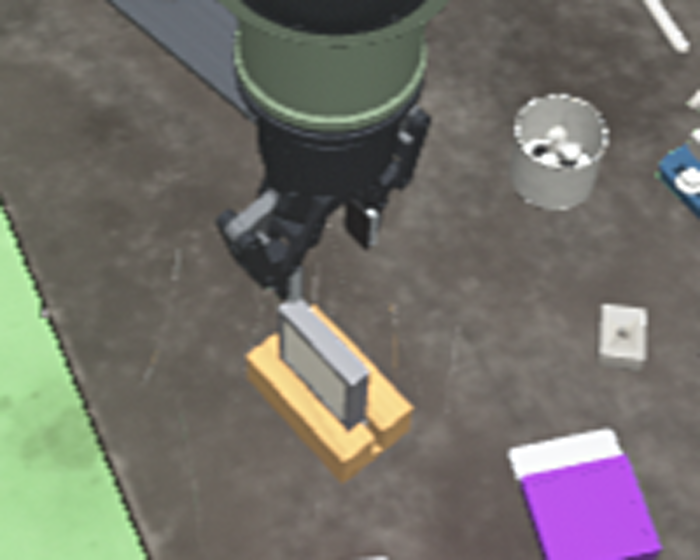

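The open fingers straddle the holder's plane, with the holder's top at crop (325,340) below them. Descend and grip.

Request:
arm_command([
  [[-0.1,0.05,3],[0,0,0.005],5],
  [[0,0,3],[0,0,0],5],
  [[0,0,3],[0,0,0],5],
  [[0,0,2],[0,0,0],5],
  [[0,0,1.1],[0,0,0],5],
  [[0,0,0],[0,0,0],5],
  [[0,0,0],[0,0,0],3],
])

```text
clock: 9.05
position: [0.4228, -0.1799, 0.2384]
tool_rot: [3.141, 0.0, 1.822]
force: [-0.5, 0.4, -0.1]
grip_width: 0.0366
finger_force: 0.0
```

Request:
arm_command([
  [[0,0,0],[0,0,0],2.2],
  [[0,0,0],[0,0,0],1.8],
  [[0,0,0],[0,0,0],1.2],
  [[0,0,0],[0,0,0],0.5],
  [[0,0,0],[0,0,0],0.5],
  [[0,0,0],[0,0,0],0.5],
  [[0,0,0],[0,0,0],0.5],
], newtons=60)

```text
clock: 9.75
position: [0.4229, -0.1796, 0.2385]
tool_rot: [3.14, 0.0, 1.822]
force: [-1.5, 1.3, 13.2]
grip_width: 0.0148
finger_force: 58.4
```

Request:
arm_command([
  [[0,0,-0.5],[0,0,0],0.5],
  [[0,0,-1],[0,0,0],0.5],
  [[0,0,-2],[0,0,0],0.5],
  [[0,0,-2],[0,0,0],0.5],
  [[0,0,-2],[0,0,0],0.5],
  [[0,0,-2],[0,0,0],0.5],
  [[0,0,-0.5],[0,0,0],0.5],
  [[0,0,0],[0,0,0],0.5],
])

```text
clock: 10.55
position: [0.4226, -0.1795, 0.3385]
tool_rot: [3.14, 0.0, 1.822]
force: [-0.2, 0.3, -0.6]
grip_width: 0.0147
finger_force: 59.0
```

Run:
```python
from h import *
goto([.5165,.0686,.338],1.9144)
```

```text
t 10.55 pos [ 0.4226 -0.1795  0.3385] [3.14  0.    1.822] F [-0.2  0.3 -0.6] grip 0.014705397656818633 58.99277329444885
cm [21.69 15.26  0.07] rot [ 0.002  0.001 -0.092]
```

Request:
arm_command([
  [[2.2,1.5,0],[0,0,-0.009],0.5],
  [[2.2,1.5,0],[0,0,-0.009],0.5],
  [[2.2,1.5,0],[0,0,-0.009],0.5],
  [[2.2,1.5,0],[0,0,-0.009],0.5],
  [[2.2,1.5,0],[0,0,-0.009],0.5],
  [[2.2,1.5,0],[0,0,-0.009],0.5],
  [[2.2,1.5,0],[0,0,-0.009],0.5],
  [[2.2,1.5,0],[0,0,-0.009],0.5],
  [[2.2,1.5,0],[0,0,-0.01],0.5],
  [[2,1.5,0],[0,0,-0.01],0.5],
  [[0,0,0],[0,0,0],0.5],
  [[0,0,0],[0,0,0],0.5],
])

```text
clock: 11.75
position: [0.5034, 0.0724, 0.3369]
tool_rot: [-3.14, 0.0, 1.914]
force: [-0.0, -0.2, -1.2]
grip_width: 0.0149
finger_force: 58.9
```

Run:
```python
from h import *
goto([.5165,.0686,.290],1.9144)
f=shot('scene','e0.png');g=shot('top','e1.png')
a=cv2.imread('pics/e0.png')[170:250,270:376];b=cv2.imread('pics/e1.png')[182:242,258:338]
# overlays: expected holder corners (held) and rail lip corners
s=bot.observe();y=.3436;R=np.array([[np.cos(y),-np.sin(y)],[np.sin(y),np.cos(y)]])
def W(o,m):
    m=np.array(m)/1e3;return np.r_[np.array(o[:2])+R@m[:2],m[2]]
out=[]
zc=s['position'][2]*1e3-171.5
H=[W(s['position'],(x,yy,zc+z)) for x,yy,z in[(-8,36,33),(-8,-36,33),(-8,36,-33),(-8,-36,-33),(8,-36,-33),(8,-36,33),(3,-36,-57),(8,-36,-57),(3,36,-57)]]
L=[W([.5217,.0705],m) for m in[(-14.5,50.9,42),(-14.5,-50.9,42),(16.5,-50.9,54),(4.5,-50.9,54),(16.5,50.9,54)]]
def ann(fr,im,x,y,k):
    im=cv2.resize(im,None,fx=k,fy=k,interpolation=2)
    for P,c in((H,(0,0,255)),(L,(0,255,0))):
        for q in proj(fr,P):cv2.circle(im,tuple(np.int32((q-[x,y]+.5)*k)),3,c,1)
    return im
A=ann(f,a,270,170,7);cv2.imwrite('pics/e.png',A)
```

```text
t 11.75 pos [0.5034 0.0724 0.3369] [-3.14   0.     1.914] F [-0.  -0.2 -1.2] grip 0.01485334771320906 58.94384443759918
cm [-0.8   1.12  4.68] rot [-0.002  0.     0.   ]
```

View pics/e.png

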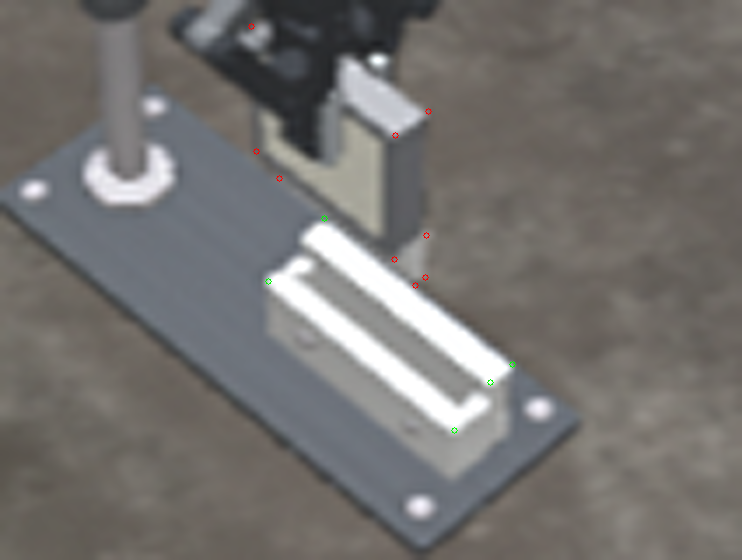

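Overlay and picture agree to within about a pixel: holder corner near (390,137), tongue end (425,276), lip corners (268,281) and (455,430). Move above the seat and lower to just above the wall.

Request:
arm_command([
  [[-0.4,0.56,0.5],[0,0,0],0.5],
  [[-0.4,0.56,1],[0,0,0],0.5],
  [[0,0,1.5],[0,0,0],0.5],
  [[0,0,1.5],[0,0,0],0.5],
  [[0,0,0.3],[0,0,0],0.5],
  [[0,0,0],[0,0,0],0.5],
  [[0,0,0],[0,0,0],0.5],
])

```text
clock: 12.55
position: [0.5172, 0.0682, 0.29]
tool_rot: [3.141, 0.0, 1.913]
force: [-0.3, 0.3, -0.1]
grip_width: 0.0145
finger_force: 58.9
```

Run:
```python
from h import *
goto([.5165,.0686,.2465],1.9144)
f=shot('scene','g0.png');g=shot('top')
s=bot.observe();y=.3436;R=np.array([[np.cos(y),-np.sin(y)],[np.sin(y),np.cos(y)]])
print('rail frame TCP-seat mm',R.T@(s['position'][:2]-np.array([.5165,.0686]))*1e3)
def W(o,m):
    m=np.array(m)/1e3;return np.r_[np.array(o[:2])+R@m[:2],m[2]]
zc=s['position'][2]*1e3-171.5
H=[W(s['position'],(x,yy,zc+z)) for x,yy,z in[(-8,-36,33),(-8,-36,-33),(8,-36,-33),(8,-36,33),(3,-36,-57),(8,-36,-57),(3,-36,-33),(-8,36,-33)]]
L=[W([.5217,.0705],m) for m in[(-14.5,50.9,42),(-14.5,-50.9,42),(16.5,-50.9,54),(16.5,50.9,54)]]
k=8;x0,y0=285,180
im=cv2.resize(cv2.imread('pics/g0.png')[y0:y0+75,x0:x0+80],None,fx=k,fy=k,interpolation=2)
for P,c in((H,(0,0,255)),(L,(0,255,0))):
    for q in proj(f,P):cv2.circle(im,tuple(np.int32((q-[x0,y0]+.5)*k)),3,c,1)
cv2.imwrite('pics/g.png',im)
```

```text
t 12.55 pos [0.5172 0.0682 0.29  ] [3.141 0.    1.913] F [-0.3  0.3 -0.1] grip 0.014524529112735784 58.93160283565521
cm [ 0.06 -0.05  4.35] rot [ 0.     0.    -0.001]
rail frame TCP-seat mm [ 0.50762553 -0.4069387 ]
```

View pics/g.png

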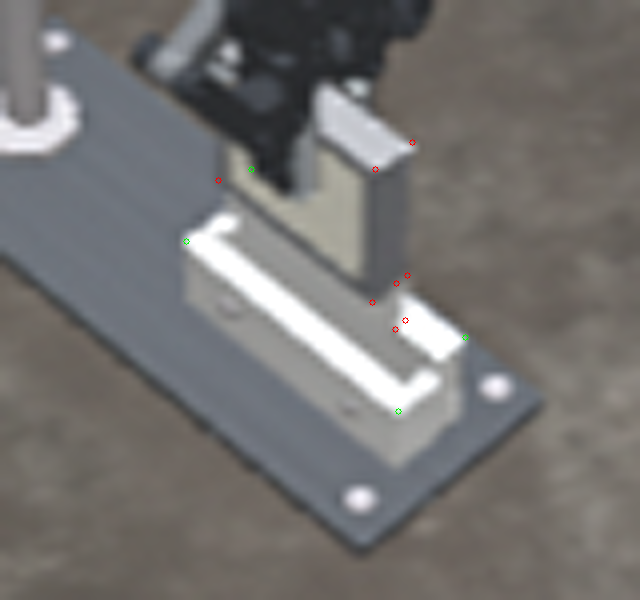

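Projected holder and rail corners match the picture within a pixel, with the tongue above the slot around (400,325). Descend slowly, watching the force.

Request:
arm_command([
  [[0.05,-0.05,0.6],[0,0,0],0.5],
  [[0,0,0.6],[0,0,0],0.5],
  [[0,0,0.4],[0,0,0],0.5],
  [[0,0,0.3],[0,0,0],0.5],
  [[0,0,0.2],[0,0,0],0.5],
  [[0,0,0.2],[0,0,0],0.5],
  [[0,0,0],[0,0,0],0.5],
  [[0,0,0],[0,0,0],0.5],
])

```text
clock: 13.45
position: [0.5163, 0.0688, 0.2668]
tool_rot: [3.142, 0.0, 1.914]
force: [0.1, 0.1, -0.8]
grip_width: 0.0149
finger_force: 58.9
```

Request:
arm_command([
  [[0,0,0.4],[0,0,0],0.5],
  [[0,0,0.4],[0,0,0],0.5],
  [[0,0,0.3],[0,0,0],0.5],
  [[0,0,0.2],[0,0,0],0.5],
  [[0,0,0.2],[0,0,0],0.5],
  [[0,0,0],[0,0,0],0.5],
])

```text
clock: 14.05
position: [0.5163, 0.0687, 0.2516]
tool_rot: [-3.141, 0.0, 1.914]
force: [-1.1, -0.8, 5.3]
grip_width: 0.0145
finger_force: 59.7
```

Request:
arm_command([
  [[0,0,0.2],[0,0,0],0.5],
  [[0,0,0.2],[0,0,0],0.5],
  [[0,0,0.15],[0,0,0],0.5],
  [[0,0,0],[0,0,0],0.5],
  [[0,0,0],[0,0,0],0.5],
])

```text
clock: 14.55
position: [0.5162, 0.0687, 0.2466]
tool_rot: [3.141, -0.0, 1.914]
force: [-2.8, -0.3, 8.7]
grip_width: 0.0147
finger_force: 60.4
```

Request:
arm_command([
  [[0,0,0.1],[0,0,0],0.5],
  [[0,0,0.05],[0,0,0],0.5],
  [[0,0,0],[0,0,0],0.5],
  [[0,0,0],[0,0,0],0.5],
])

```text
clock: 14.95
position: [0.5163, 0.0687, 0.2465]
tool_rot: [3.141, -0.001, 1.913]
force: [-13.1, -1.5, 46.9]
grip_width: 0.0147
finger_force: 65.6
```

The step has met the rigid lip: force rose sharply with no further travel. I'll ease off the excess push.

Request:
arm_command([
  [[0,0,-0.08],[0,0,0],0.5],
  [[0,0,0],[0,0,0],0.5],
  [[0,0,0],[0,0,0],0.5],
  [[0,0,0],[0,0,0],0.5],
])

```text
clock: 15.35
position: [0.5163, 0.0687, 0.2465]
tool_rot: [3.141, -0.0, 1.914]
force: [-6.6, 0.4, 25.4]
grip_width: 0.0148
finger_force: 62.8
```

Run:
```python
from h import *
goto([.5165,.0686,.2465],1.9144)
f=shot('scene','i0.png')
im=cv2.imread('pics/i0.png')[120:260,240:415];cv2.imwrite('pics/i.png',cv2.resize(im,None,fx=4,fy=4,interpolation=2))
```

```text
t 15.35 pos [0.5163 0.0687 0.2465] [ 3.141 -0.     1.914] F [-6.6  0.4 25.4] grip 0.014790988083248654 62.810720801353455
cm [-0.01  0.02  0.  ] rot [ 0.001 -0.    -0.001]
```

View pics/i.png

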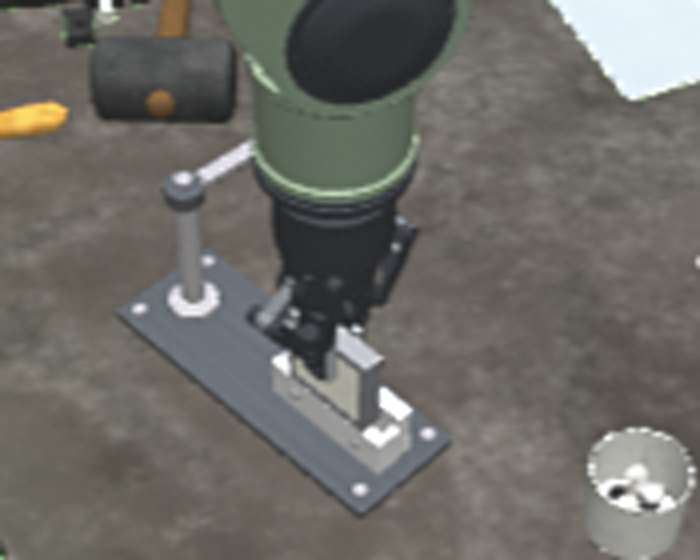

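The holder sits on the lip at (335,390), gripped and pressed home, and the magnifier arm is still swung back, at (220,165). Handing in.

```bash
python3 -c "
from workcell import bot
print(bot.job_done())"
```

```text
the job is handed in; nothing more can be done
None
```

The magnifier is swung back to about 1.48 rad, and the holder is pressed home on the lip and still held there by the gripper with about 25 N of push; the bolt tin, steel block and nut were not touched; the job is handed in, but no verdict came back.

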